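Close up two reel bins and cover them

TASK

Under the lamp bar, slide the loose reel bin up to the full bin that stands in the corner of the wooden bay and press it firmly against it, so that no gap is left, the two stand square and both backs rest against the back rail. Then set the flat cover over the pair so that it sits fully down and level on both bins, without dropping it. Do not ram the bins or strike the lamp, do not push the full bin out of its corner, and leave everything else where it is.

Things in the scene. Friction and masses are not known exactly. Their poses are not given: they have to be found in the camera images.
- bay: Fixed plywood deck on the table; origin at table level, x towards the back rail, y towards the end stop. Deck top z = 18 mm, x = -105 to +55 mm, y = -170 to +170 mm. A wooden back rail runs along its far edge (front face x = +55 mm), a wooden end stop across its +y end (inner face y = +150 mm); both stand 25 mm above the deck.
- seat (a point): Point on the deck top (bay x = 0, y = +15 mm, z = 18 mm): where the loose bin's origin lies when it is against the rail and the full bin, with the full bin against the stop. Axes as the bay's.
- lamp: Fixed aluminium lamp bar over the bay, same origin and axes as the bay: x -10 to +35 mm, y -210 to +210 mm, 200 to 235 mm above the table, on 20 mm posts at x = +12.5, y = -200 and +200 mm. It bars an upright tool from the middle of the bins and seated cover; a tool leaning 30 to 40 degrees, fingers pointing to +x and down under the bar, its body on the -x side, has room.
- full_bin: Grey open bin 110 (x) by 90 (y) by 60 mm high, walls 4 mm, with a 10 mm thick divider at y = 0 along x, as high as the rim; two layers of small reels fill it to 45 mm. 0.8 to 1.1 kg. Loose, standing within 2 mm of the back rail and of the end stop. Origin: centre of its underside; axes along the bay's.
- loose_bin: Bin shaped like full_bin with one layer of reels, up to 25 mm: above them its divider stands 35 mm clear, 36 mm free on each side, and can be pinched along y. 0.3 to 0.6 kg. Stands on the deck on full_bin's -y side, 25 to 80 mm from it, off the rail, turned up to 0.2 rad. Origin: centre of its underside. Flush: origin at x = 0, y = -90 mm in full_bin's frame.
- cover: Grey cover 126 (x) by 196 (y) mm; skirt 12 mm deep all round, 118 by 188 mm inside, to go over the two closed-up bins (110 by 180 mm) with 4 mm to spare each side; plate 5 mm. 0.25 kg. Lies flat left or right of the bay, turned up to 0.35 rad. Origin: centre of the skirt's lower edge. Seated: origin 48 mm above the bins' undersides, midway between the bins, x along their x.
- fin (a point): Point on the cover's black upright fin, 43 mm above the cover's origin, axes as the cover's. The fin stands on the middle of the plate: 70 mm along x, 12 mm thick in y, from the plate's top (17 mm above the origin) up to 55 mm. Pinch it along y; what leans the tool while gripping must be kept, as the cover turns with the tool.
- carton: Bystander: closed cardboard carton 120 x 170 x 50 mm, on the other side from the cover. Origin: centre of its underside.
- reel_a: Bystander: reel 90 mm across, 30 mm high, on the table between the robot and the bay. Origin: centre of its underside.
- reel_b: Bystander: reel, the lower of two stacked to the right of the bay. Origin: centre of its underside.
- reel_c: Bystander: the upper reel of that stack. Origin: centre of its underside.
- tape_roll: Bystander: roll of clear tape 84 mm across, 45 mm high, back left. Origin: centre of its underside.
- driver: Bystander: screwdriver lying front right. Origin: centre of its underside.
- mug: Bystander: white mug, 90 mm high, back right. Origin: centre of its underside.
Things that resemble listed ones, but are neither listed nor needed, are in the scene too. What is shaped like the loose_bin but blue or red is not meant.

How it is judged:
By the outcome, as a careful person would: the job done as asked, in the order asked, and still so for the second after the job is handed in, with the robot touching nothing.
It also fails if it takes over 59 s, if anything falls off the work surface, if the arm or the gripper's body presses on something with over 40 N, if the wrist force passes 120 N, or if a joint passes its speed limit or range.

ROBOT

A 7-joint arm with a two-finger parallel gripper is mounted at the origin on the work surface. World frame = base frame: x ahead of the robot, y to its left, z up, the work surface at z = 0. Lengths are in m, angles in rad, forces in N, time in s.
With the tool pointing down it reaches from about 0.425 to 0.95 m from the base axis. Payload 4.7 kg.
Tool frame: the origin (TCP) lies on the centre line of the jaws, within the pads' length; the fingertips stand robot.nose_length ahead of it and the grasp point (between the pads) lies 8 mm behind it (robot.nose_length is the distance from the TCP to the fingertips, in m); z points along the fingers, y is the line along which they close (so a half turn about z gives the same grasp; the last joint's range is limited). The gripper opens to 85 mm and grips with 20 to 120 N. Pads are 22 mm wide; open, the fingers measure 114 mm over their backs; the gripper's body (76 mm by 85 mm) begins 54 mm behind the grasp point. The pads swing forward as they close: fully open they stand 13 mm farther back than shut.
Start: joints at [1.151, 0.469, -0.049, 1.532, 0.024, 1.141, -0.082], TCP at [0.257, -0.624, 0.242] pointing down, gripper open.
Joint ranges: [-2.59, 2.59], [-0.33, 1.99], [-1.39, 1.29], [0.1, 2.45], [-1.04, 4.18], [0.21, 1.99], [-2.66, 2.66]. Speed limits (rad/s): [2.57, 2.57, 3.14, 3.14, 3.14, 3.14, 3.14].

INTERFACE

Orientations are given as [roll, pitch, yaw] about the fixed x, y, z axes, in that order (R = Rz(yaw) Ry(pitch) Rx(roll)).
In Python, from plant import robot gives the robot as it stands. Calls block until the motion is done:
- robot.goto(position, orientation): joint-space move of the TCP to a pose.
- robot.move_straight(position, vel=0.15, attitude=None, contact_N=None): straight line of the TCP; attitude=None keeps the orientation; vel is the mean speed in m/s. With contact_N (N) it stops when the force on the tool has changed by that much, and returns True; else False.
- robot.move_joints(angles): joint-space move.
- robot.grip(opening, strength=None): opening from 0.0 (shut) to 1.0 (fully open); strength is the grip in N (None keeps the last); returns when the fingers have stopped.
- robot.sleep(seconds).
- robot.inverse_kinematics(position, orientation): joint angles nearest the present ones, or None.
- robot.sense(): the state.
- robot.grab_frame(name): name is "scene" or "side" or "wrist"; returns a dict with "image" (420x560x3 uint8, red, green, blue), "range_z" (420x560 float32, m along the optical axis (not along the pixel's ray), 0 where there is no reading), "fx", "fy", "cx", "cy" (pixels), "R" (3x3) and "t" (3): a world point X has camera coordinates R X + t. Camera axes: x right, y down, z forward; pixel columns grow to the right and rows downward; lengths in m; the calibration is good to about 2 mm. A picture is of the moment at which its call begins.
A pose or a line that the arm cannot do raises robot.IKError and nothing moves.
- robot.close_job(): hands the job in; it is judged then, once.
The state is a dict: "t": time; "joint_pos": joint angles; "joint_velocities": joint speeds; "effort": joint torques, N m; "tcp_pos": TCP position; "tcp_rot": TCP orientation; "wrist_force": force on the tool from outside, world axes, zero at the start; "torque": the same for the moment, N m; "opening": opening from 0.0 (shut) to 1.0 (fully open); "gripper_force": force on a finger pad.
Only numpy, scipy, OpenCV 4.12 (cv2) and the standard library are available. Lean on these libraries where they do the work, as an engineer would, in place of code of your own. Each camera call takes 0.05 s, during which the arm holds its last target. There are 200 camera calls.

## Working session

There is one attempt and no reset: what is moved stays moved. The work goes in short steps, each a Python script; the robot and the scene stay as the last script left them, time stands still between calls to the robot, and variables do not carry over. Pictures are saved under pics/ and viewed, at most 13 in all, crops included, and the job is handed in when it is done.

```bash
mkdir -p pics; ls
cat > h.py <<'E'
import numpy as np, cv2
from plant import robot
def cloud(f):
    z=f["range_z"].astype(float); v,u=np.mgrid[:z.shape[0],:z.shape[1]]
    P=np.stack([(u-f["cx"])/f["fx"]*z,(v-f["cy"])/f["fy"]*z,z],-1)
    W=(P-f["t"])@f["R"]; W[z<=0]=np.nan
    return W
def save(f,n): cv2.imwrite(f"pics/{n}.png",f["image"][:,:,::-1])
E
python3 - <<'E'
from h import *
import pickle
d={n:robot.grab_frame(n) for n in("scene","side","wrist")}
pickle.dump(d,open("f0.pkl","wb"))
cv2.imwrite("pics/s0.png",d["scene"]["image"][:,:,::-1])
cv2.imwrite("pics/d0.png",d["side"]["image"][:,:,::-1])
for n in d: print(n,-d[n]["R"].T@d[n]["t"],d[n]["R"][2])
s=robot.sense(); print(s["t"],s["tcp_pos"],s["tcp_rot"],robot.nose_length)
E
```

```text
pics
scene [ 0.96180752 -0.76494693  0.91861739] [-0.3645772   0.61218082 -0.70165384]
side [-0.09046668  0.57587673  0.8239191 ] [ 0.52455539 -0.52601046 -0.66944353]
wrist [ 0.33448717 -0.59205313  0.37398027] [-0.29681764 -0.11976652 -0.94739394]
0.15 [ 0.25699704 -0.62372132  0.24149121] [-3.14008838e+00  2.20170448e-05  3.90814329e-01] 0.011
```

View pics/s0.png

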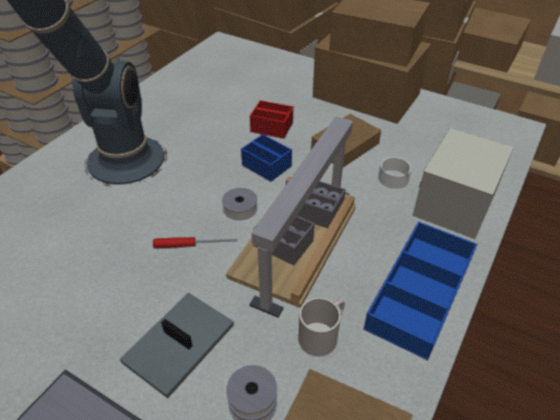

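View pics/d0.png

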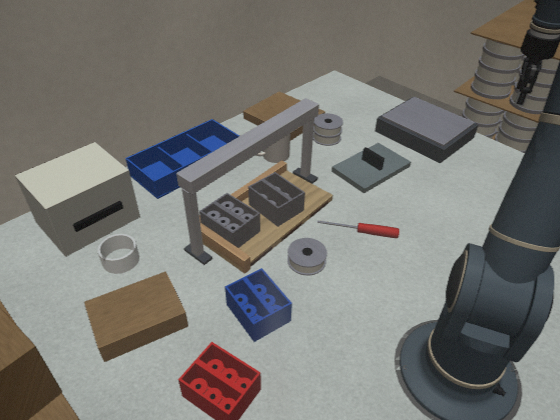

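Side view: the full bin is at (230,218) and the loose grey bin at (276,197), both under the lamp. The finned cover is at (371,166). In the scene view these are at (323,203), (293,240) and (178,342).

Lookalikes (scene pixels): blue bin (267,157), red bin (272,118), and a dark grey case with no fin (75,400). I choose the grey bin at (293,240) and the finned plate.

Run:
```python
from h import *
import pickle
d=pickle.load(open("f0.pkl","rb"))
def rect(P): 
    r=cv2.minAreaRect((P[:,:2]*1000).astype(np.float32)); return [np.round(x,1) for x in r]
def blob(W,m,seed):
    n,l=cv2.connectedComponents(m.astype(np.uint8)); k=l[seed[1],seed[0]]
    return W[l==k] if k else None
for n in("scene","side"):
    f=d[n]; W=cloud(f); z=W[...,2]; hsv=cv2.cvtColor(f["image"],cv2.COLOR_RGB2HSV)
    X,Y=W[...,0],W[...,1]
    print(n,"table z",np.nanmedian(z[abs(z)<.02]), "std",np.nanstd(z[abs(z)<.01]))
    roi=np.zeros(z.shape,bool)
    if n=="scene": roi[100:300,225:370]=1
    else: roi[90:270,170:340]=1
    lamp=roi&(z>.225)&(z<.245); print("lamp",lamp.sum(),rect(W[lamp]),np.median(W[lamp],0))
    wood=(hsv[...,0]<20)&(hsv[...,1]>70)&roi
    a=wood&(z>.012)&(z<.024); print("deck",a.sum(),rect(W[a]),np.median(z[a]))
    a=wood&(z>.037)&(z<.049); print("rail",a.sum(),rect(W[a]),np.median(z[a]))
    grey=(hsv[...,1]<70)
    a=roi&grey&(z>.07)&(z<.086); nn,l,st,c=cv2.connectedComponentsWithStats(a.astype(np.uint8),connectivity=8)
    for k in range(1,nn):
        if st[k,4]>60: print("rim",st[k],rect(W[l==k]),np.median(z[l==k]))
    roi[:]=0
    if n=="scene": roi[285:400,110:245]=1
    else: roi[135:195,322:420]=1
    a=roi&(z>.010)&(z<.025); 
    a=cv2.morphologyEx(a.astype(np.uint8),cv2.MORPH_OPEN,np.ones((3,3)))>0
    print("cover",a.sum(),rect(W[a]),np.median(z[a]))
    a=roi&(z>.048)&(z<.062); print("fin",a.sum(),rect(W[a]),np.median(W[a],0))
```

```text
scene table z -0.0009456318912853729 std 0.0024730423140534373
lamp 3096 [array([594.3, -29.2]), array([ 46.6, 422.8]), np.float64(4.7)] [ 0.59884509 -0.07142927  0.23355827]
deck 2677 [array([482. , 168.1]), array([356.7, 801.5]), np.float64(23.5)] 0.0166691876318379
rail 1781 [array([489. , 151.2]), array([351.3, 775.6]), np.float64(23.5)] 0.04243714723269465
rim [304 181  41  33 365] [array([592.8,  75.8]), array([71.1, 94.8]), np.float64(5.0)] 0.07522740498474088
rim [279 216  35  35 288] [array([590.6, -63. ]), array([48.6, 95.7]), np.float64(1.8)] 0.0754570049343106
rim [259 282  13  12  67] [array([ 610.7, -227.4]), array([20.4, 21.2]), np.float64(4.9)] 0.07659094702316
cover 5134 [array([ 504.9, -391.7]), array([197.9, 128.6]), np.float64(85.1)] 0.01562623944130216
fin 725 [array([ 558.3, -430.7]), array([237. , 166.1]), np.float64(29.4)] [ 0.66755028 -0.41925253  0.05767238]
side table z 3.662293912830049e-05 std 0.0022561707247134824
lamp 2534 [array([592.9, -25.3]), array([ 49.8, 423.1]), np.float64(4.8)] [0.58553405 0.01482916 0.23421359]
deck 1936 [array([ 657.4, -168.7]), array([293.6, 723.1]), np.float64(39.2)] 0.017573223002588484
rail 813 [array([672.1, -89.1]), array([141.6, 606.9]), np.float64(32.3)] 0.04249224172290573
rim [248 172  57  39 564] [array([556.6, -58.2]), array([ 93.1, 113.6]), np.float64(88.2)] 0.07617371153365068
rim [199 193  61  43 652] [array([572.1,  77.6]), array([117.1,  94.4]), np.float64(4.9)] 0.07634026027176288
rim [188 228  13   9  64] [array([571.4, 178.2]), array([27.9, 15.5]), np.float64(51.3)] 0.07859916550528699
cover 1838 [array([ 509.1, -394.3]), array([324.4, 267. ]), np.float64(50.9)] 0.016553385629979375
fin 117 [array([ 500.4, -471.6]), array([189.7,  69.1]), np.float64(88.0)] [ 0.49688589 -0.38728865  0.05306686]
```

```bash
cat >> h.py <<'E'
BAY=np.array([.5812,-.0283]); YAW=0.083
def b2w(p):
    c,s=np.cos(YAW),np.sin(YAW); p=np.asarray(p,float)
    return np.array([BAY[0]+c*p[0]-s*p[1],BAY[1]+s*p[0]+c*p[1],p[2]])
def w2b(P):
    c,s=np.cos(YAW),np.sin(YAW); d=P[...,:2]-BAY
    return np.stack([c*d[...,0]+s*d[...,1],-s*d[...,0]+c*d[...,1],P[...,2]],-1)
def pose(gw,yaw,lean,half=True):
    """grasp point gw (world), fingers lean towards direction yaw; half: camera on the -x side"""
    z=np.array([np.sin(lean)*np.cos(yaw),np.sin(lean)*np.sin(yaw),-np.cos(lean)])
    o=[np.pi,lean,yaw+np.pi] if half else [np.pi,-lean,yaw]
    o[2]=(o[2]+np.pi)%(2*np.pi)-np.pi
    return np.asarray(gw)+.008*z,o
E
python3 - <<'E'
from h import *
import pickle
L=np.radians(37)
pts={"hover":(b2w([-110,-28,180*1.]) *0+b2w([-.11,-.028,.18]),-.031),"grasp":(b2w([-.03,-.028,.074]),-.031),"seat":(b2w([-.005,.015,.074]),YAW),
"cover":(np.array([.487,-.39,.045]),-.086),"coverup":(np.array([.487,-.39,.15]),-.086),"front":(b2w([-.12,.06,.14]),YAW),"fit":(b2w([-.018,.06,.111]),YAW),"push":(b2w([-.075,.06,.06]),YAW)}
for k,(g,y) in pts.items():
    for half in(True,False):
        q=robot.inverse_kinematics(*pose(g,y,L,half)); print(k,half,None if q is None else np.round(q,2))
f=pickle.load(open("f0.pkl","rb"))["wrist"]; save(f,"w0"); W=cloud(f); z=W[...,2]; print(f["fx"],np.nanmedian(z))
E
```

```text
hover True None
hover False None
grasp True [ 0.65  0.54 -0.75  2.35  2.31  0.43 -0.61]
grasp False [ 0.54  0.49 -0.61  2.35  2.44  0.38  2.37]
seat True [ 0.67  0.6  -0.86  2.3   2.21  0.45 -0.42]
seat False [ 0.47  0.51 -0.6   2.31  2.44  0.34  2.42]
cover True [ 1.63  0.97 -1.17  2.11  1.69  0.4   0.84]
cover False [ 1.63  0.97 -1.17  2.11  1.69  0.4  -2.3 ]
coverup True [ 1.67  0.72 -1.19  2.07  0.98  0.32  1.38]
coverup False [ 1.22  0.44 -0.53  2.09 -0.86  0.24 -0.08]
front True None
front False None
fit True [ 0.79  0.64 -1.17  2.31  1.91  0.62 -0.18]
fit False [ 0.21  0.37 -0.42  2.34  2.38  0.26  2.32]
push True None
push False None
357.7094815027658 0.0011848105116650752
```

View pics/w0.png

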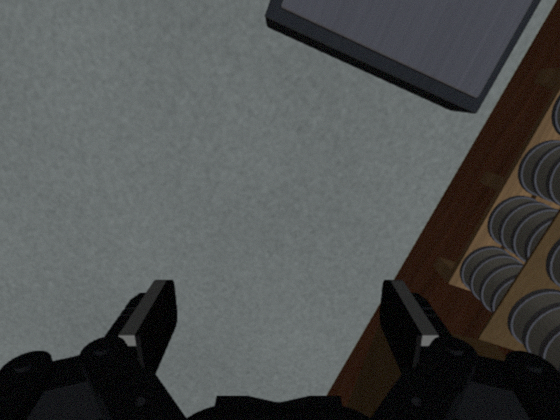

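The wrist view shows only the dark case and the bare table. Next I map where a leaning tool can reach in front of the lamp.

Run:
```python
from h import *
def ok(x,y,z,l): return robot.inverse_kinematics(*pose(b2w([x,y,z]),YAW,np.radians(l))) is not None
xs=np.arange(-.16,.03,.01)
for y in(-.25,-.03,.06):
  for l in(0,20,30,35,40):
    print(y,l,[(int(1000*z),[int(1000*x) for x in xs if ok(x,y,z,l)][:1]) for z in(.06,.08,.11,.14,.18,.25)])
```

```text
-0.25 0 [(60, [-160]), (80, [-160]), (110, [-160]), (140, [-160]), (180, [-160]), (250, [-160])]
-0.25 20 [(60, [-160]), (80, [-160]), (110, [-160]), (140, [-160]), (180, [-160]), (250, [-160])]
-0.25 30 [(60, [-160]), (80, [-160]), (110, [-160]), (140, [-160]), (180, [-160]), (250, [-160])]
-0.25 35 [(60, [-160]), (80, [-160]), (110, [-160]), (140, [-160]), (180, [-160]), (250, [-160])]
-0.25 40 [(60, [-160]), (80, [-160]), (110, [-160]), (140, [-150]), (180, [-119]), (250, [-139])]
-0.03 0 [(60, [-160]), (80, [-160]), (110, [-160]), (140, [-160]), (180, [-160]), (250, [-160])]
-0.03 20 [(60, [-150]), (80, [-150]), (110, [-160]), (140, [-160]), (180, [-160]), (250, [-160])]
-0.03 30 [(60, [-89]), (80, [-99]), (110, [-109]), (140, [-119]), (180, [-129]), (250, [-160])]
-0.03 35 [(60, [-69]), (80, [-69]), (110, [-79]), (140, [-89]), (180, [-79]), (250, [-160])]
-0.03 40 [(60, [-49]), (80, [-49]), (110, [-59]), (140, [-69]), (180, [-79]), (250, [-139])]
0.06 0 [(60, [-160]), (80, [-160]), (110, [-160]), (140, [-160]), (180, [-160]), (250, [-160])]
0.06 20 [(60, [-129]), (80, [-150]), (110, [-160]), (140, [-160]), (180, [-160]), (250, [-160])]
0.06 30 [(60, [-79]), (80, [-79]), (110, [-89]), (140, [-129]), (180, [-119]), (250, [-160])]
0.06 35 [(60, [-49]), (80, [-59]), (110, [-69]), (140, [-79]), (180, [-99]), (250, [-160])]
0.06 40 [(60, [-29]), (80, [-39]), (110, [-39]), (140, [-49]), (180, [-69]), (250, [-89])]
```

Run:
```python
from h import *
import pickle
L=np.radians(34)
p,o=pose(b2w([-.10,-.028,.21]),YAW-.1,L)
robot.goto(p,o)
robot.grip(.4)
s=robot.sense(); print(s["t"],s["tcp_pos"],s["opening"],np.round(s["joint_pos"],2))
f=robot.grab_frame("wrist"); pickle.dump(f,open("w1.pkl","wb")); save(f,"w1")
print(-f["R"].T@f["t"])
W=w2b(cloud(f)); z=W[...,2]
m=(abs(z-.078)<.006)&(W[...,0]<.05)&(W[...,0]>-.12)&(abs(W[...,1])<.17)
hsv=cv2.cvtColor(f["image"],cv2.COLOR_RGB2HSV)
n,l,st,c=cv2.connectedComponentsWithStats(m.astype(np.uint8))
for k in range(1,n):
    if st[k,4]>150: P=W[l==k]; r=cv2.minAreaRect((P[:,:2]*1000).astype(np.float32)); print(st[k],np.round(r[0],1),np.round(r[1],1),r[2],np.median(P[:,2]))
```

```text
Traceback (most recent call last):
plant.IKError: the arm cannot take that pose within its joint ranges
```

```bash
cat > s1.py <<'E'
from h import *
import pickle
L=np.radians(34)
for x in(-.1,-.09,-.08,-.07,-.06,-.05):
    p,o=pose(b2w([x,-.028,.17]),YAW-.1,L)
    if robot.inverse_kinematics(p,o) is not None: break
print(x); robot.goto(p,o)
robot.grip(.4)
s=robot.sense(); print(s["t"],s["tcp_pos"],s["opening"],np.round(s["joint_pos"],2))
f=robot.grab_frame("wrist"); pickle.dump(f,open("w1.pkl","wb")); save(f,"w1")
print(-f["R"].T@f["t"])
W=w2b(cloud(f)); z=W[...,2]
m=(abs(z-.078)<.006)&(W[...,0]<.05)&(W[...,0]>-.12)&(abs(W[...,1])<.17)
n,l,st,c=cv2.connectedComponentsWithStats(m.astype(np.uint8))
for k in range(1,n):
    if st[k,4]>150: P=W[l==k]; r=cv2.minAreaRect((P[:,:2]*1000).astype(np.float32)); print(st[k],np.round(r[0],1),np.round(r[1],1),r[2],np.median(P[:,2]))
E
python3 s1.py
```

```text
-0.1
2.8833 [ 0.48834239 -0.0645844   0.16336006] 0.40040220387239084 [ 1.17  0.31 -1.23  2.38  1.43  0.28  0.27]
[ 0.34727583 -0.06185775  0.227275  ]
[ 212  160  151  102 5532] [-26.2 -30.2] [ 90.2 113.1] 83.47956848144531 0.07895476000056943
[ 395  172  165   96 5376] [ -3.2 105.4] [ 91.3 106.3] 89.99793243408203 0.07867003180428164
```

View pics/w1.png

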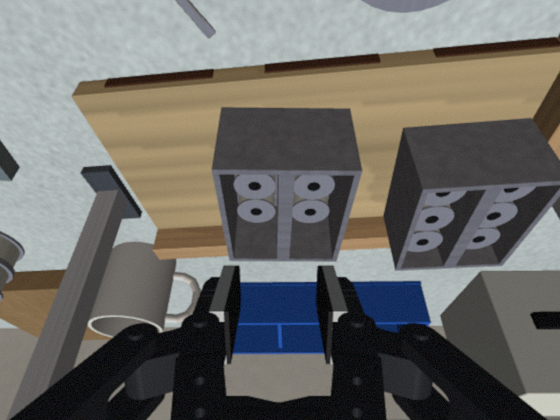

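Close view: the loose grey bin has its rim at (212–363,160–262). Its divider runs near u=285, between the open fingers, and it carries one layer of reels. The full bin is at right (395–560,172–268). The choice is confirmed, so I pinch the divider.

```bash
cat > s2.py <<'E'
from h import *
L=np.radians(34)
ry=-.114; c=np.array([-.0262,-.0302])
g=c+(-.005)*np.array([np.cos(ry),np.sin(ry)])
gw=b2w([*g,.075])
p,o=pose(gw,YAW+ry,L)
zd=(p-gw)/.008
robot.goto(p-.07*zd,o)
hit=robot.move_straight(p,vel=.07,contact_N=8)
print("hit",hit,robot.sense()["tcp_pos"]-p)
robot.grip(0.,50)
s=robot.sense(); print(s["t"],s["opening"],s["gripper_force"],s["wrist_force"],np.round(s["joint_pos"],2))
E
python3 s2.py
```

```text
hit False [-7.58016268e-05 -3.19785386e-05  3.57579916e-04]
4.85 0.10158500838688006 50.683860182762146 [-3.47733364 -1.43288891  6.33793134] [ 0.84  0.63 -0.99  2.31  1.98  0.51 -0.22]
```

```bash
cat > s3.py <<'E'
from h import *
L=np.radians(34)
def P(x,y,z=.076): return pose(b2w([x,y,z]),YAW,L)
def rep(n,h):
    s=robot.sense(); R=s["tcp_pos"]-.008*np.array([np.sin(L)*np.cos(YAW),np.sin(L)*np.sin(YAW),-np.cos(L)])
    print(n,h,round(s["t"],2),np.round(1000*w2b(R),1),np.round(w2b(np.r_[s["wrist_force"][:2]+BAY,s["wrist_force"][2]]),1),round(s["opening"],3))
p,o=P(-.031,-.031); h=robot.move_straight(p,vel=.02,attitude=o); rep("square",h)
p,o=P(-.012,-.031); h=robot.move_straight(p,vel=.04,contact_N=12); rep("x1",h)
p,o=P(.004,-.031); h=robot.move_straight(p,vel=.015,contact_N=10); rep("x2",h)
x=w2b(robot.sense()["tcp_pos"])[0]-.008*np.sin(L)
p,o=P(x,.006); h=robot.move_straight(p,vel=.04,contact_N=15); rep("y1",h)
p,o=P(x,.022); h=robot.move_straight(p,vel=.015,contact_N=25); rep("y2",h)
E
python3 s3.py
```

```text
square False 5.12 [-31.6 -32.3  75.5] [ 0.3 -0.5 -3.7] 0.102
x1 False 5.74 [-12.2 -30.7  75.7] [ 0.8  0.5 -5.1] 0.104
x2 True 6.38 [ -4.6 -31.   75.5] [-0.9  0.3  4.3] 0.108
y1 True 6.73 [ -4.9 -30.7  75.5] [-2.3 -0.8  5.1] 0.105
y2 True 7.93 [ -5.4 -29.4  75.8] [-3.1 -1.3  5.3] 0.106
```

Run:
```python
from h import *
f=robot.grab_frame("wrist"); save(f,"w2")
g=robot.grab_frame("side"); save(g,"d2")
cv2.imwrite("pics/c2.png",np.hstack([f["image"][:,:,::-1][60:360,150:560],cv2.resize(g["image"][100:280,160:350,::-1],None,fx=1.66,fy=1.66)[:300]]))
s=robot.sense(); print(s["tcp_pos"],s["wrist_force"],s["joint_pos"],s["effort"])
```

```text
Traceback (most recent call last):
ValueError: all the input array dimensions except for the concatenation axis must match exactly, but along dimension 0, the array at index 0 has size 300 and the array at index 1 has size 299
```

Run:
```python
from h import *
a=cv2.imread("pics/w2.png"); g=cv2.imread("pics/d2.png")
cv2.imwrite("pics/c2.png",np.hstack([a[60:360,150:560],cv2.resize(g[100:280,160:350],(316,300))]))
s=robot.sense(); print(w2b(s["tcp_pos"]),s["wrist_force"],s["torque"],np.round(s["joint_pos"],2),np.round(s["effort"],1))
```

```text
[-0.00094317 -0.02945739  0.06918809] [-1.89603171 -2.46793714  6.36622665] [0.16579524 0.31628673 0.0347346 ] [ 0.8   0.63 -0.94  2.25  1.95  0.44 -0.09] [ -0.9 -35.4  -9.5 -11.8   0.7   0.2   0.1]
```

View pics/c2.png

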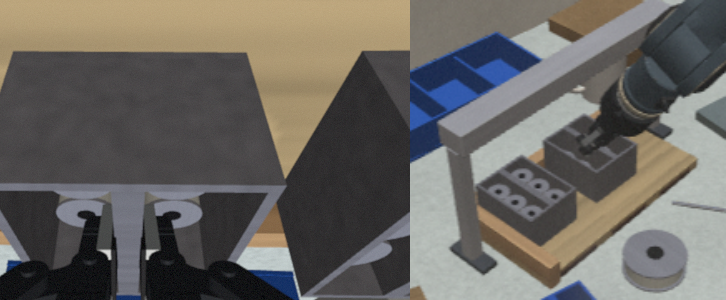

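The image shows the fingers inside the loose bin (crop, divider u≈130). The bin is square at the rail, with a gap still open to the full bin on the right. The stops came early, so I test with small steps, slightly off the rail.

```bash
cat > s4.py <<'E'
from h import *
from s3h import *
p,o=P(-.0065,-.0294,.0765); h=robot.move_straight(p,vel=.02,attitude=o); rep("off",h)
for y in(-.027,-.024,-.020):
    p,o=P(-.0065,y,.0765); h=robot.move_straight(p,vel=.02,attitude=o,contact_N=40); rep("y",h)
E
sed -n 1,6p s3.py > s3h.py; python3 s4.py
```

```text
off False 8.28 [ -7.2 -30.2  75.7] [-0.4  0.1 -5. ] 0.109
y False 8.55 [ -6.7 -26.3  76.2] [-0.6  0.  -5.6] 0.101
y False 8.85 [ -6.5 -23.6  76.5] [ 0.4  0.2 -4.8] 0.104
y False 9.2 [ -6.5 -19.8  76.5] [ 0.   0.1 -4.4] 0.104
```

```bash
cat > s5.py <<'E'
from h import *
from s3h import *
p,o=P(-.0065,.009,.0765); h=robot.move_straight(p,vel=.04,attitude=o,contact_N=15); rep("y1",h)
p,o=P(-.0065,.009,.0758); h=robot.move_straight(p,vel=.02,attitude=o); rep("dn",h)
p,o=P(-.0065,.024,.0758); h=robot.move_straight(p,vel=.012,contact_N=20); rep("y2",h)
E
python3 s5.py
```

```text
y1 False 10.07 [-6.5  8.7 76.4] [-0.1 -0.7 -4.5] 0.104
dn False 10.32 [-6.6  8.7 75.7] [-0.3  0.1 -4.3] 0.102
y2 False 11.72 [-6.1 15.9 75.7] [ -5.4 -14.9   3.5] 0.106
```

```bash
cat > s6.py <<'E'
from h import *
from s3h import *
import pickle
p,o=P(-.006,.0155,.0757); robot.move_straight(p,vel=.02,attitude=o); rep("relax",0)
robot.grip(.4); rep("open",0)
p,o=P(-.006,.0155,.0757); zd=np.array([np.sin(L)*np.cos(YAW),np.sin(L)*np.sin(YAW),-np.cos(L)])
robot.move_straight(p-.075*zd,vel=.12)
l2=np.radians(18)
Q=lambda x,z:pose(b2w([x,.060,z]),YAW,l2)
robot.goto(*Q(-.105,.13)); robot.grip(1.)
robot.move_straight(Q(-.105,.05)[0],vel=.12,contact_N=10)
h=robot.move_straight(Q(-.075,.05)[0],vel=.05,contact_N=10); rep("a",h)
h=robot.move_straight(Q(-.050,.05)[0],vel=.015,contact_N=22); rep("b",h)
s=robot.sense(); 
f=robot.grab_frame("wrist"); pickle.dump(f,open("w3.pkl","wb")); save(f,"w3")
E
python3 s6.py
```

```text
relax 0 12.3 [-6.  15.8 75.7] [-0.8 -1.7 -4. ] 0.101
open 0 12.67 [-5.4 16.  76.3] [-0.3 -0.  -0.3] 0.398
a False 16.44 [-77.3  60.   48.8] [-0.1 -0.  -0.4] 1.001
b True 17.42 [-69.1  59.5  46.7] [ 0.1 -0.2  0.2] 1.0
```

View pics/w3.png

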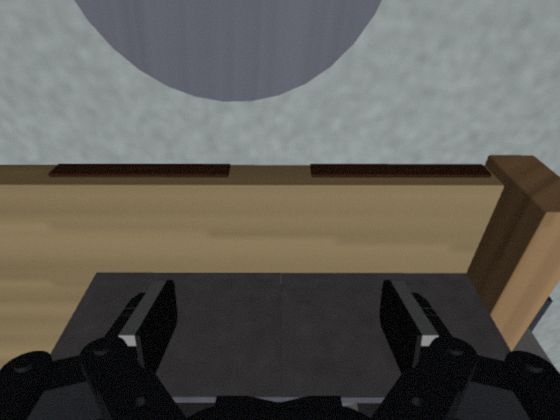

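Both front faces are flush along row 272, and the seam at u≈281 looks closed. The fingers straddle it. I back off and check from above.

```bash
cat > s7.py <<'E'
from h import *
import pickle
l2=np.radians(18)
Q=lambda x,z,l=l2:pose(b2w([x,.060,z]),YAW,l)
robot.move_straight(Q(-.105,.05)[0],vel=.15)
robot.move_straight(Q(-.105,.16)[0],vel=.2)
for x in(-.12,-.11,-.1,-.09,-.08):
    if robot.inverse_kinematics(*Q(x,.20,np.radians(30))) is not None: break
robot.goto(*Q(x,.20,np.radians(30)))
print(x,robot.sense()["t"])
f=robot.grab_frame("wrist"); pickle.dump(f,open("w4.pkl","wb")); save(f,"w4")
g=robot.grab_frame("scene"); pickle.dump(g,open("s4.pkl","wb"))
W=w2b(cloud(f)); z=W[...,2]
m=(abs(z-.078)<.006)&(abs(W[...,0])<.09)&(W[...,1]<.17)&(W[...,1]>-.06)
P=W[m]; r=cv2.minAreaRect((P[:,:2]*1000).astype(np.float32)); print(m.sum(),r)
for a,b in((-.025,.055),(.065,.145)):
    q=P[(P[:,1]>a)&(P[:,1]<b)]; print(np.percentile(q[:,0],[.5,99.5])*1000)
cv2.imwrite("pics/w4b.png",cv2.resize(cv2.imread("pics/w4.png")[100:330,100:560],(800,400)))
E
python3 s7.py
```

```text
-0.12 19.0583
7447 ((-0.21929550170898438, 61.25726318359375), (181.00494384765625, 112.10932159423828), 89.88861846923828)
[-55.3142477  54.8036923]
[-55.17268371  54.68254744]
```

View pics/w4b.png

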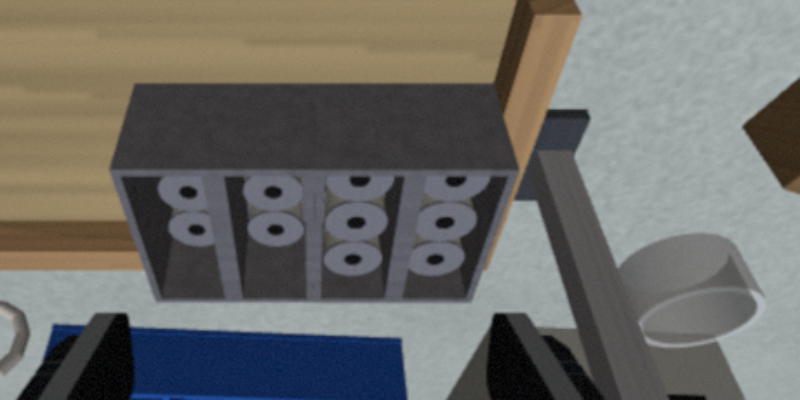

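The pair measures 181 × 112 mm, square, both backs at x≈+55 (the rail), against the end stop. The seam at (313,240) is closed. Next is the cover.

```bash
cat > s8.py <<'E'
from h import *
import pickle
L=np.radians(34); cy=-.086
robot.goto(*pose([.40,-.385,.20],cy,L)); robot.grip(.5)
f=robot.grab_frame("wrist"); pickle.dump(f,open("w5.pkl","wb")); save(f,"w5")
print(robot.sense()["t"],np.round(robot.sense()["joint_pos"],2))
W=cloud(f); z=W[...,2]; near=(abs(W[...,0]-.505)<.12)&(abs(W[...,1]+.392)<.13)
for lo,hi in((.011,.024),(.051,.06)):
    m=near&(z>lo)&(z<hi); m=cv2.morphologyEx(m.astype(np.uint8),cv2.MORPH_OPEN,np.ones((3,3)))>0
    P=W[m]; print(m.sum(),cv2.minAreaRect((P[:,:2]*1000).astype(np.float32)),np.median(P,0))
    v,u=np.nonzero(m); print(u.min(),u.max(),v.min(),v.max())
E
python3 s8.py
```

```text
21.2167 [ 1.86  0.48 -1.19  2.12  0.15  0.36  2.18]
20937 ((505.65618896484375, -390.4454345703125), (196.47869873046875, 129.19139099121094), 85.32881927490234) [ 0.48616707 -0.38684193  0.01841746]
161 402 102 205
749 ((503.7553405761719, -390.10858154296875), (11.795722961425781, 70.10499572753906), 84.67916870117188) [ 0.49791646 -0.3900362   0.05635397]
275 288 163 217
```

View pics/w5.png

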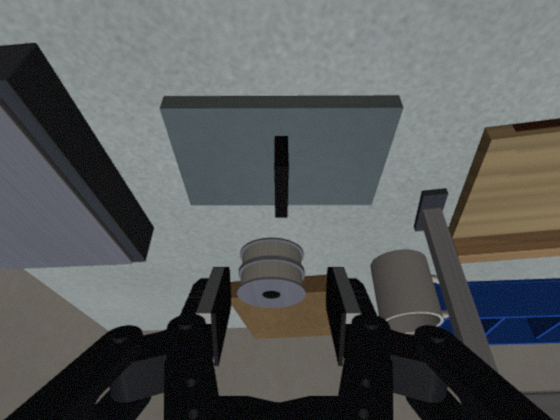

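The finned cover is centred at (281,150), its fin spans u 275–288, v 135–217, and the area around it is clear. The sizes match (196×129 mm plate, 70×12 mm fin). I check the carry path and then grasp.

```bash
cat > s9.py <<'E'
from h import *
L=np.radians(34); cy=-.087; OFF=-.020; H=.046
c=np.array([.5043,-.3902]); g=np.r_[c+OFF*np.array([np.cos(cy),np.sin(cy)]),H]
zd=np.array([np.sin(L)*np.cos(cy),np.sin(L)*np.sin(cy),-np.cos(L)])
B=lambda x,y,z:pose(b2w([x,y,z]),YAW,L)
for a in[(-.13,-.25,.19),(-.10,-.08,.15),(-.085,.06,.14),(-.05,.061,.13),(-.02,.061,.129),(-.02,.061,.112)]:
    q=robot.inverse_kinematics(*B(*a)); print(a,None if q is None else np.round(q,2))
p,o=pose(g,cy,L)
robot.goto(p-.06*zd,o)
h=robot.move_straight(p,vel=.08,contact_N=8); print("hit",h,robot.sense()["tcp_pos"]-p)
robot.grip(0.,100); s=robot.sense(); print(s["t"],s["opening"],s["gripper_force"],np.round(s["wrist_force"],1))
E
python3 s9.py
```

```text
(-0.13, -0.25, 0.19) [ 1.61  0.46 -1.15  2.15  0.18  0.31  2.11]
(-0.1, -0.08, 0.15) [ 1.3   0.45 -1.23  2.35  1.44  0.25  0.53]
(-0.085, 0.06, 0.14) [ 0.85  0.4  -1.16  2.4   1.72  0.41 -0.11]
(-0.05, 0.061, 0.13) [ 0.82  0.51 -1.17  2.34  1.72  0.51 -0.07]
(-0.02, 0.061, 0.129) [ 0.8   0.57 -1.17  2.28  1.69  0.55 -0.  ]
(-0.02, 0.061, 0.112) [ 0.78  0.63 -1.17  2.29  1.77  0.6  -0.06]
hit False [-1.64316902e-05 -1.43218503e-04  3.42922613e-04]
23.5333 0.12534586686658877 98.09973478317261 [-3.6  0.3  4.2]
```

```bash
cat > s10.py <<'E'
from h import *
L=np.radians(34)
B=lambda x,y,z:pose(b2w([x,y,z]),YAW,L)
p=robot.sense()["tcp_pos"]; p[2]+=.145; robot.move_straight(p,vel=.1)
s=robot.sense(); print(s["t"],s["opening"],np.round(s["wrist_force"],1),np.round(s["torque"],2))
for a,v in(((-.13,-.25,.19),.12),((-.10,-.08,.15),.09),((-.085,.061,.14),.08)):
    q,o=B(*a); robot.move_straight(q,vel=v,attitude=o); s=robot.sense(); print(a,s["t"],s["opening"],np.round(s["joint_pos"],2))
import pickle
f={n:robot.grab_frame(n) for n in("wrist","side","scene")}; pickle.dump(f,open("f6.pkl","wb"))
cv2.imwrite("pics/c6.png",np.hstack([cv2.resize(f["wrist"]["image"],(400,300)),cv2.resize(f["side"]["image"][80:290,140:420],(400,300))])[:,:,::-1])
for n in f:
    W=w2b(cloud(f[n])); z=W[...,2]; m=(z>.104)&(z<.120)&(abs(W[...,0]+.065)<.085)&(abs(W[...,1]-.061)<.12)
    m=cv2.morphologyEx(m.astype(np.uint8),cv2.MORPH_OPEN,np.ones((3,3)))>0
    P=W[m]
    if len(P)>50:
        print(n,len(P),cv2.minAreaRect((P[:,:2]*1000).astype(np.float32)))
        A=np.c_[P[:,:2],np.ones(len(P))]; print(np.linalg.lstsq(A,P[:,2],rcond=None)[0], np.median(P,0))
E
python3 s10.py
```

```text
25.1417 0.1245063608645244 [ 0.5 -0.6 -2.6] [ 0.11  0.88 -0.02]
(-0.13, -0.25, 0.19) 26.1417 0.12077612613862511 [ 1.72  0.62 -1.37  2.14  0.72  0.41  1.61]
(-0.1, -0.08, 0.15) 28.2583 0.12098960298877194 [ 1.28  0.42 -1.19  2.35  1.42  0.22  0.54]
(-0.085, 0.061, 0.14) 30.1833 0.11881060980277 [ 0.92  0.46 -1.26  2.4   1.7   0.49 -0.07]
wrist 60247 ((-64.06990814208984, 60.89000701904297), (128.65933227539062, 197.86790466308594), 0.024140262976288795)
[0.01594793 0.00080482 0.11268914] [-0.10011798  0.06116432  0.11169089]
side 2542 ((-64.82174682617188, 62.666839599609375), (199.36814880371094, 130.0950927734375), 89.47200775146484)
[ 0.00348424 -0.00157233  0.11039821] [-0.08118122  0.0940458   0.10999388]
scene 1016 ((-97.57861328125, 59.803123474121094), (200.43853759765625, 59.783809661865234), 89.73049926757812)
[0.00781661 0.00124387 0.1098877 ] [-0.09639897  0.02573464  0.10904887]
```

View pics/c6.png

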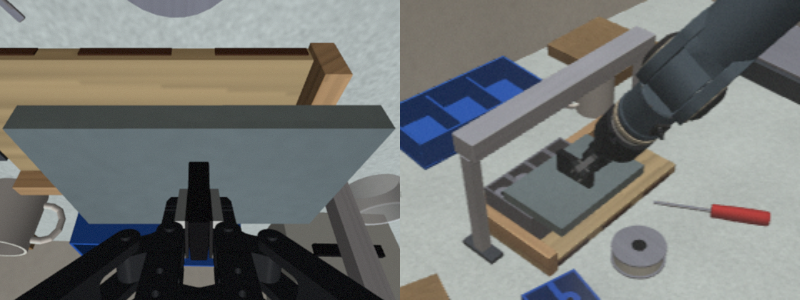

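The cover is held level and square, centred 0.6 mm from where I expected, at bay (-64.4, 60.9). The side view shows it below the lamp and clear of the posts. I slide it in and lower it.

```bash
cat > s11.py <<'E'
from h import *
L=np.radians(34)
B=lambda x,y,z:pose(b2w([x,y,z]),YAW,L)
def rep(n,h):
    s=robot.sense(); R=s["tcp_pos"]-.008*np.array([np.sin(L)*np.cos(YAW),np.sin(L)*np.sin(YAW),-np.cos(L)])
    print(n,h,round(s["t"],2),np.round(1000*w2b(R),1),np.round(s["wrist_force"],1),np.round(s["torque"],2),round(s["opening"],3))
for a,v in(((-.05,.061,.132),.06),((-.0208,.0612,.130),.04)):
    q,o=B(*a); h=robot.move_straight(q,vel=v,attitude=o,contact_N=10); rep(a,h)
    if h: raise SystemExit
robot.sleep(.2)
q,o=B(-.0208,.0612,.116); h=robot.move_straight(q,vel=.03,attitude=o,contact_N=6); rep("d1",h)
if not h:
    q,o=B(-.0208,.0612,.109); h=robot.move_straight(q,vel=.012,attitude=o,contact_N=6); rep("d2",h)
f=robot.grab_frame("wrist"); save(f,"w7")
W=w2b(cloud(f)); z=W[...,2]; m=(z>.072)&(z<.096)&(abs(W[...,0])<.085)&(abs(W[...,1]-.061)<.12)
m=cv2.morphologyEx(m.astype(np.uint8),cv2.MORPH_OPEN,np.ones((3,3)))>0
P=W[m]; print(cv2.minAreaRect((P[:,:2]*1000).astype(np.float32)))
P=P[abs(P[:,2]-np.median(P[:,2]))<.004]; print(np.linalg.lstsq(np.c_[P[:,:2],np.ones(len(P))],P[:,2],rcond=None)[0], np.median(P,0))
E
python3 s11.py
```

```text
(-0.05, 0.061, 0.132) False 31.08 [-50.3  61.3 131.8] [-0.8  1.5 -2.1] [-0.04  0.92 -0.  ] 0.119
(-0.0208, 0.0612, 0.13) False 31.97 [-21.1  61.3 129.8] [-0.  -0.2 -3.1] [-0.1   0.92 -0.01] 0.12
d1 False 32.78 [-20.8  61.3 115.8] [-0.1  0.2 -2.5] [-0.02  0.87  0.06] 0.12
d2 True 33.19 [-20.5  61.2 112.5] [-1.  -0.2  4.3] [-0.08  0.35 -0.  ] 0.125
((0.5958938598632812, 61.60114669799805), (197.94345092773438, 128.8479766845703), 89.97528076171875)
[0.0067201  0.00078201 0.084226  ] [-0.03320687  0.06177598  0.08423862]
```

View pics/w7.png

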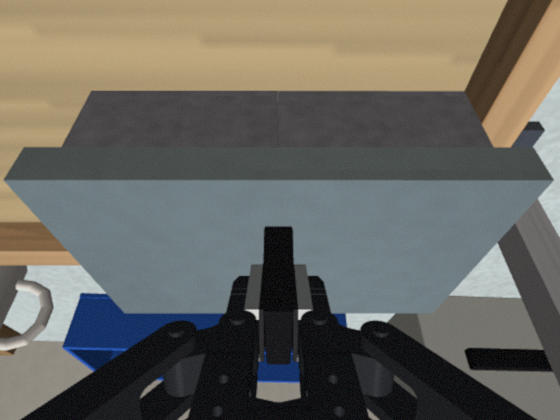

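The cover came to contact at 112.5 mm (112 expected), level, its skirt over both front walls (row 148) evenly. I release, retract along the tool axis and check.

```bash
cat > s12.py <<'E'
from h import *
L=np.radians(34)
robot.grip(.3); s=robot.sense(); print(s["opening"],np.round(s["wrist_force"],1))
zd=np.array([np.sin(L)*np.cos(YAW),np.sin(L)*np.sin(YAW),-np.cos(L)])
p=s["tcp_pos"]; robot.move_straight(p-.07*zd,vel=.06)
p=p-.07*zd+np.array([-.04,0,.08])
try: robot.move_straight(p,vel=.12)
except robot.IKError: print("ik"); robot.move_straight(robot.sense()["tcp_pos"]+[0,0,.06],vel=.12)
robot.sleep(.3); s=robot.sense(); print(s["t"],np.round(s["wrist_force"],1))
fs={n:robot.grab_frame(n) for n in("wrist","side","scene")}
for n,f in fs.items():
    W=w2b(cloud(f)); z=W[...,2]; m=(z>.075)&(z<.092)&(abs(W[...,0])<.085)&(abs(W[...,1]-.061)<.12)
    m=cv2.morphologyEx(m.astype(np.uint8),cv2.MORPH_OPEN,np.ones((3,3)))>0
    P=W[m]; print(n,len(P),cv2.minAreaRect((P[:,:2]*1000).astype(np.float32)))
    P=P[abs(P[:,2]-np.median(P[:,2]))<.004]; print(np.linalg.lstsq(np.c_[P[:,:2],np.ones(len(P))],P[:,2],rcond=None)[0], np.median(P,0))
cv2.imwrite("pics/c8.png",np.hstack([cv2.resize(fs["side"]["image"][80:290,140:420],(400,300)),cv2.resize(fs["scene"]["image"][120:330,200:480],(400,300))])[:,:,::-1])
E
python3 s12.py
```

```text
0.3004067629675334 [-0.2 -0.4 -0.1]
ik
35.85 [-0.4  0.2  0.5]
wrist 31898 ((0.3551025390625, 61.61300277709961), (197.23272705078125, 128.3209991455078), 89.82890319824219)
[0.00384815 0.00085067 0.08433135] [-0.01979289  0.0620009   0.08438178]
side 2747 ((-0.9691810607910156, 62.43010330200195), (200.5113067626953, 129.54632568359375), 89.91759490966797)
[0.00014922 0.00010788 0.08255981] [-0.0101477   0.08193908  0.08254231]
scene 1759 ((25.46454620361328, 60.240962982177734), (201.84458923339844, 76.97908782958984), 89.72105407714844)
[2.49707632e-03 1.98596994e-05 8.15466497e-02] [0.03091894 0.03853794 0.08163863]
```

View pics/c8.png

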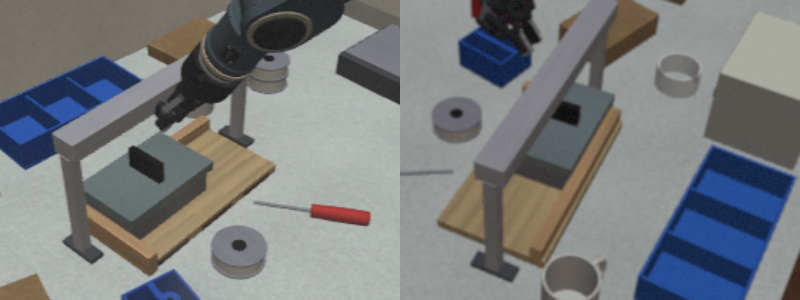

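The cover is level and fully down on both bins in both views (plate top about 83 mm, tilt under 0.004). The robot is clear and the neighbouring objects are in place. I hand in.

```bash
python3 -c "
from plant import robot
print(robot.close_job())"
```

```text
the job is handed in; nothing more can be done
None
```

I handed the job in at about 36 s: the loose bin is pressed flush against the full bin with both backs on the rail, and the cover is released and sits level on both; the judging result was not shown.

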